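Turn the grater plate round and reseat it on its pins

ROBOT

A 6-joint arm with a two-finger parallel gripper is mounted at the origin on a cart in front of the work surface, level with it; the furniture and walls round the work are solid. World frame = base frame: x ahead of the robot, y to its left, z up, the work surface at z = 0. Lengths are in m, angles in rad, forces in N, time in s.
With the tool pointing down it reaches from about 0.3 to 0.875 m from the base axis. Payload 6.4 kg.
Tool frame: the origin (TCP) lies midway between the tips of the shut fingers; the grasp point (between the pads) lies 19 mm behind it; z points along the fingers, y is the line along which they close (so a half turn about z gives the same grasp; the last joint's range is limited). The gripper opens to 85 mm and grips with 20 to 120 N. Pads are 22 mm wide; open, the fingers measure 114 mm over their backs; the gripper's body (76 mm by 85 mm) begins 54 mm behind the grasp point. The pads swing forward as they close: fully open they stand 13 mm farther back than shut.
Start: joints at [1.09, 0.181, 1.607, -0, 1.354, -0.206], TCP at [0.156, 0.553, 0.231] pointing down, gripper open.
Joint ranges: [-2.99, 2.99], [-0.89, 2.07], [0.3, 2.58], [-1.14, 4.28], [0, 2.63], [-3.12, 3.12]. Speed limits (rad/s): [2.57, 2.57, 3.01, 3.14, 3.14, 3.14].

INTERFACE

Orientations are given as a unit quaternion [w, x, y, z].
In Python, from bench import ctrl gives the robot as it stands. The module is installed in compiled form; this text tells all that it offers.
- The arm moves only by the tool move_arm, never from a script. Its argument "plan" is one flat list of numbers, 6 for each row, row after row: the shift along the world's x, y, z in units of 50 mm (1.0 is 50 mm), then the turn, a rotation vector about the world's x, y, z in rad. A call has 1 to 10 rows; each row is the pose to reach, as a shift and turn from the pose commanded when the call began; what a row does not reach only later rows make up. A row lasts 1/8 s, in which the tool goes at most 62.5 mm and 10.7 degrees, less where a joint would pass 70% of its speed; a pose out of reach is approached as far as the arm can. A call with a gripper value outside its range is refused whole. "grip" is the finger opening in mm, from 0 to 85.4, set as the call begins (left out, the last holds). The fingers move at their own pace and stop on an object; the grip force is fixed at half the most. Time passes only in rows, so rows that repeat a pose let the fingers close. It gives the time, the measured TCP pose, the force, the opening and the grip force at its end, in the units of the state.
- ctrl.get_obs(): the state, without advancing time (a new reading comes with each control period).
- ctrl.camera(name): name is "side" or "top"; returns a dict with "pixels" (420x560x3 uint8, red, green, blue), "fx", "fy", "cx", "cy" (pixels), "origin" and "attitude" of the camera in the world. Camera axes: x right, y down, z forward; pixel columns grow to the right and rows downward; lengths in m; the calibration is good to about 2 mm. A picture is of the moment at which its call begins. There is no depth.
- ctrl.hand_in(): hands the job in; it is judged then, once.
The state is a dict: "time_s": time; "q": joint angles; "dq": joint speeds; "joint_efforts": joint torques, N m; "eef_pos": TCP position; "eef_rot": TCP orientation; "wrist_force": force on the tool from outside, world axes, zero at the start; "torque": the same for the moment, N m; "opening": opening from 0.0 (shut) to 1.0 (fully open); "grasp_force": force on a finger pad.
Only numpy, scipy, OpenCV 4.12 (cv2) and the standard library are available. Lean on these libraries where they do the work, as an engineer would, in place of code of your own. Each camera call takes 0.05 s, during which the arm holds its last target. There are 200 camera calls.

TASK

Two grater plates stand upright in two matching wooden stands; one was put in back to front, so it rides high on its locating pins instead of dropping over them. Take that plate up out of its stand by the grip bar, turn it round so that its other face looks towards the catch tray, and seat it again in the same stand, fully home on the pins and upright. Leave the other plate in its stand.

Things in the scene. Friction and masses are not known exactly. Their poses are not given: they have to be found in the camera images.
- plate_grip (a point): Centre of the black grip bar (14 thick, 70 long, 26 mm high) on top of the plate put in back to front: the one 20 mm higher, coarse bumps on one face, fine dots on the other. Plate 130 wide, 8 mm thick, 0.25 kg; lower edge 128 mm below this point. x: face normal, out of the fine face; y: along the bar; z: up. Lower edge has through notches 30 mm high: 28 wide at y=-42, 34 wide at y=+14 mm.
- stand: That plate's wooden stand, fixed. Origin: worktop level, middle of the guide; x: away from the tray, y: along the guide. Guide floor z=12 mm; end guides, 15 mm apart with flared mouths, top at z=62. Pins 20 mm tall: 10 wide at y=-42, 16 wide at y=+14. Home: plate and stand axes coincide, grip centre at z=140 mm (160 when wrong way round). Lift the plate 35 mm or more from there before turning it.
- stand_tray (a point): Centre of the floor of that stand's catch tray, a shallow rimmed tray on the left of the stand as the robot sees it, 56 mm from the guide's middle. The coarse face of the plate must look this way. Axes as the stand's.
- other_plate_grip (a point): The centre of the grip bar of the other plate (same size and shape, slanted slots on both faces), which already sits fully home in its own, identical stand and is to be left there.

How it is judged:
On the way:
1. the wrongly placed plate is lifted up out of its stand's guides (z of plate_grip in the frame of stand above 0.187 m), for 0.1 s.
At the end, for the whole second after the job is handed in: The plate stands in its own stand with its coarse face towards the catch tray, fully home over both pins (grip centre within 7 mm of its 140 mm height, within 20 mm of the stand's middle), upright and square within 11 degrees, at rest and released (z of plate_grip in the frame of stand between 0.125 and 0.147 m and horizontal distance between plate_grip and stand below 0.02 m and angle between plate_grip's own z axis and vertical below 0.2 rad and angle between the x axis of plate_grip and the x axis of stand, either way round below 0.2 rad and x of stand_tray in the frame of plate_grip below -0.03 m and linear speed of plate below 0.02 m/s and contact force between the fingers and plate below 0.1 N); the robot touches nothing.
It fails at once if the other plate is shifted by more than 20 mm (distance of other_plate_grip from where it was at the start of the episode above 0.02 m).
It also fails if it takes over 40 s, if anything falls off the work surface, if the arm or the gripper's body presses on something with over 40 N, if the wrist force passes 120 N, or if a joint passes its speed limit or range.

## Working session

There is one attempt and no reset: what is moved stays moved. The work goes in short steps, Python scripts to look and compute and a tool call to move; the robot and the scene stay as the last step left them, time stands still between calls to the robot, and variables do not carry over. Pictures are saved under pics/ and viewed, at most 10 in all, crops included, and the job is handed in when it is done.

Besides the shell and the picture viewer there is one more tool, called after "Request:" by a JSON object that holds its "op" and its "data", one argument or row to a line. move_arm: Moves the arm, as the interface text tells. Its arguments: {"type":"object","properties":{"plan":{"type":"array"},"grip":{"type":"number"}},"required":["plan"]}

```bash
mkdir -p pics
cat > h.py <<'E'
import numpy as np, cv2
from bench import ctrl
from scipy.spatial.transform import Rotation as R
def cam(n,f=None):
    c=ctrl.camera(n)
    if f: cv2.imwrite('pics/'+f,c['pixels'][:,:,::-1])
    return c
def rot(c):
    a=np.array(c['attitude'],float)
    return a if a.shape==(3,3) else R.from_quat(a[[1,2,3,0]]).as_matrix()
def ray(c,u,v):
    d=rot(c)@np.array([(u-c['cx'])/c['fx'],(v-c['cy'])/c['fy'],1]); return np.array(c['origin'],float),d
def onz(c,u,v,z):
    o,d=ray(c,u,v); return o+d*(z-o[2])/d[2]
def proj(c,p):
    q=rot(c).T@(np.array(p)-c['origin']); return c['fx']*q[0]/q[2]+c['cx'],c['fy']*q[1]/q[2]+c['cy']
def tri(c1,p1,c2,p2):
    o1,d1=ray(c1,*p1);o2,d2=ray(c2,*p2)
    s=np.linalg.lstsq(np.c_[d1,-d2],o2-o1,rcond=None)[0]
    a,b=o1+s[0]*d1,o2+s[1]*d2
    return (a+b)/2,np.linalg.norm(a-b)
E
python3 - <<'E'
from h import *
for n in('top','side'):
    c=cam(n,n+'1.png'); print(n,c['origin'],c['attitude'],c['fx'],c['cx'],c['cy'])
print(ctrl.get_obs())
E
```

```text
top [0.31929767 0.01011101 0.94227754] [ 0.06321697 -0.70306195  0.70464953 -0.07194819] 379.21911218937646 279.9850375675113 210.46962202317786
side [0.30684503 0.6436634  0.65678061] [ 0.06375832 -0.11464074  0.89469807 -0.42697511] 398.39406788945456 280.84023183818294 209.8580879081979
{'time_s': 0.1, 'q': array([ 1.08972557e+00,  1.81455916e-01,  1.60790935e+00,  2.00655561e-05,
        1.35379859e+00, -2.06331024e-01]), 'dq': array([ 0.00113147, -0.00394575, -0.00302044,  0.00112914,  0.00094744,
        0.00143093]), 'joint_efforts': array([ 7.44212539e-04, -4.45872867e+01, -3.52243245e+01, -8.86796556e-05,
        4.08734384e-03, -2.71199519e-05]), 'eef_pos': array([0.15575593, 0.55298903, 0.23047968]), 'eef_rot': array([-2.73949665e-04,  1.36940341e-01,  9.90578985e-01, -7.36352892e-04]), 'wrist_force': array([-0.02353566, -0.25838471, -0.14721052]), 'torque': array([ 0.02446358, -0.00176299, -0.0108918 ]), 'grasp_force': 0.0, 'opening': 0.9997094278907974}
```

View pics/top1.png

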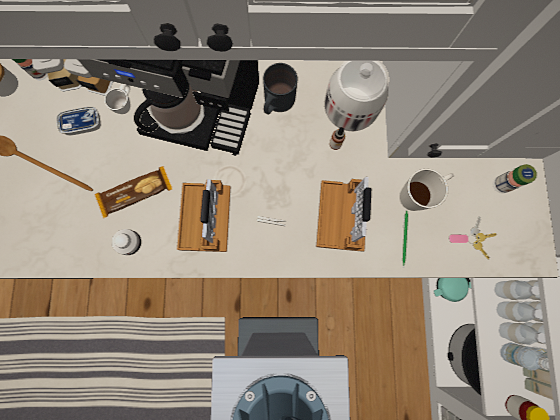

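View pics/side1.png

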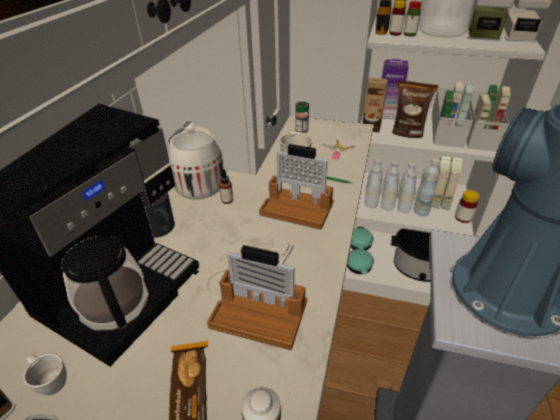

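The right-hand plate (top ≈(366,205), side ≈(302,170)) has the dots and is the target. The left one (top ≈(208,210), side ≈(260,270)) has slots. Next I'll measure the bar and zoom in.

Run:
```python
from h import *
t=cam('top');s=cam('side')
a=cv2.resize(t['pixels'][165:265,300:400],None,fx=4,fy=4,interpolation=cv2.INTER_CUBIC)
b=cv2.resize(s['pixels'][135:235,250:350],None,fx=4,fy=4,interpolation=cv2.INTER_CUBIC)
cv2.imwrite('pics/z2.png',np.hstack([a,b])[:,:,::-1])
def bar(c,x0,x1,y0,y1,th=45):
    m=(c['pixels'].max(2)<th).astype(np.uint8); k=np.zeros_like(m);k[y0:y1,x0:x1]=m[y0:y1,x0:x1]
    cs,_=cv2.findContours(k,cv2.RETR_EXTERNAL,cv2.CHAIN_APPROX_NONE)
    q=max(cs,key=cv2.contourArea); r=cv2.minAreaRect(q); return r
P={}
for n,bt,bs in(('tgt',(355,380,170,230),(283,322,138,162)),('oth',(195,215,180,230),(235,285,240,270))):
    rt,rs=bar(t,*bt),bar(s,*bs); print(n,rt,rs)
    print(tri(t,rt[0],s,rs[0]))
    bx=cv2.boxPoints(rt); print([onz(t,*p,.173 if n=='tgt' else .153).round(3) for p in bx])
print(rot(t).round(3)); print(proj(t,[0,0,0]))
```

```text
tgt ((366.3162841796875, 203.99034118652344), (7.883825302124023, 32.32368087768555), 3.012787342071533) ((301.1076965332031, 151.1384735107422), (26.791501998901367, 10.170848846435547), 7.125016689300537)
(array([ 0.48556399, -0.18263069,  0.15910105]), np.float64(0.001378767246033434))
[array([ 0.448, -0.168,  0.173]), array([ 0.517, -0.174,  0.173]), array([ 0.516, -0.191,  0.173]), array([ 0.447, -0.184,  0.173])]
oth ((205.33078002929688, 206.04615783691406), (6.989222526550293, 32.22808074951172), 3.1798300743103027) ((259.5117492675781, 255.44705200195312), (36.98664474487305, 12.365036964416504), 12.52880859375)
(array([0.48524942, 0.16110496, 0.13819843]), np.float64(0.00040416761785197003))
[array([0.448, 0.166, 0.153]), array([0.518, 0.165, 0.153]), array([0.517, 0.15 , 0.153]), array([0.447, 0.152, 0.153])]
[[-0.003 -0.982  0.19 ]
 [-1.     0.001 -0.013]
 [ 0.012 -0.19  -0.982]]
(np.float64(279.9066104819373), np.float64(426.65380035143147))
```

View pics/z2.png

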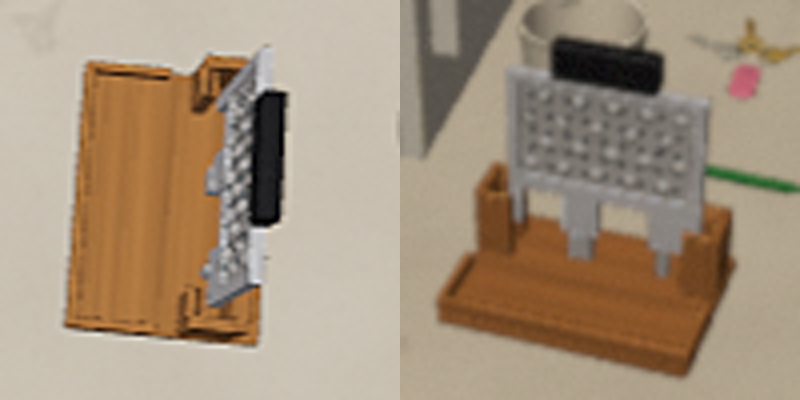

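The zoom shows the narrow notch on the left and the wide pin on the left, with the fine face towards the tray. The bar is near (0.484,-0.181,0.160), yaw about -5°. I'll go above it.

Request:
{"op": "move_arm", "data": {
  "plan": [1.0,-1.2,0.4,0,0,0.0,1.6,-2.4,0.6,0,0,0,2.2,-3.6,0.6,0,0,0,2.8,-4.8,0.6,0,0,0,3.3,-6.0,0.6,0,0,0,3.8,-7.2,0.6,0,0,0.05,4.3,-8.4,0.6,0,0,0.1,4.8,-9.6,0.6,0,0,0.15,5.3,-10.8,0.6,0,0,0.187,5.7,-11.9,0.6,0,0,0.187],
  "grip": 85
}}

```text
time_s: 1.45
eef_pos: [0.4269, -0.006, 0.2615]
eef_rot: [0.0, 0.044, 0.999, 0.0]
wrist_force: [0.7, 0.2, 0.6]
opening: 0.994
grasp_force: 0.0
```

Request:
{"op": "move_arm", "data": {
  "plan": [0.4,-1.2,0,0,0,0,0.87,-2.4,0,0,0,0,0.87,-2.78,-0.5,0,0,0,0.87,-2.78,-1.0,0,0,0,0.87,-2.78,-1.0,0,0,0,0.87,-2.78,-1.0,0,0,0]
}}

```text
time_s: 2.2
eef_pos: [0.4704, -0.1429, 0.2122]
eef_rot: [0.0, 0.044, 0.999, -0.0]
wrist_force: [-0.1, -0.4, 0.8]
opening: 0.993
grasp_force: 0.0
```

Run:
```python
from h import *
o=ctrl.get_obs(); print(o['eef_pos'],o['eef_rot'],o['q'])
t=cam('top');s=cam('side')
a=cv2.resize(t['pixels'][155:255,310:410],None,fx=4,fy=4,interpolation=cv2.INTER_CUBIC)
b=cv2.resize(s['pixels'][120:220,250:350],None,fx=4,fy=4,interpolation=cv2.INTER_CUBIC)
cv2.imwrite('pics/z3.png',np.hstack([a,b])[:,:,::-1])
```

```text
[ 0.47037127 -0.14286391  0.21217821] [ 4.28057464e-04  4.36347183e-02  9.99047437e-01 -2.15542442e-04] [-5.36874712e-01  9.82663850e-03  1.83279911e+00  2.66253385e-05
  1.29800873e+00 -2.02038104e+00]
```

View pics/z3.png

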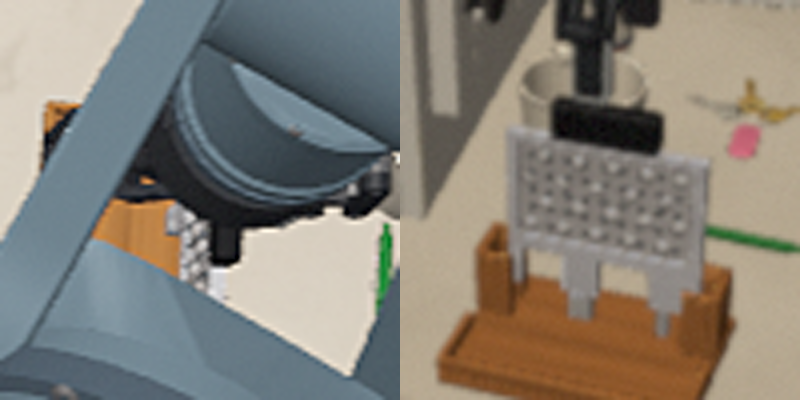

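The gripper is still 38 mm short in y and 14 mm short in x, from lag in the moves. I'll correct that and descend.

Request:
{"op": "move_arm", "data": {
  "plan": [0.27,-0.76,0,0,0,0,0.27,-0.76,0,0,0,0,0.27,-0.76,-0.7,0,0,0,0.27,-0.76,-1.36,0,0,0,0.27,-0.76,-1.36,0,0,0,0.27,-0.76,-1.36,0,0,0]
}}

```text
time_s: 3.05
eef_pos: [0.4843, -0.181, 0.1449]
eef_rot: [0.001, 0.044, 0.999, -0.001]
wrist_force: [1.0, -1.0, -0.4]
opening: 0.995
grasp_force: 0.0
```

Run:
```python
from h import *
s=cam('side')
o=ctrl.get_obs(); print(o['eef_pos'])
b=cv2.resize(s['pixels'][110:220,250:350],None,fx=5,fy=5,interpolation=cv2.INTER_CUBIC)
cv2.imwrite('pics/z4.png',b[:,:,::-1])
```

```text
[ 0.48458227 -0.18130602  0.14524666]
```

View pics/z4.png

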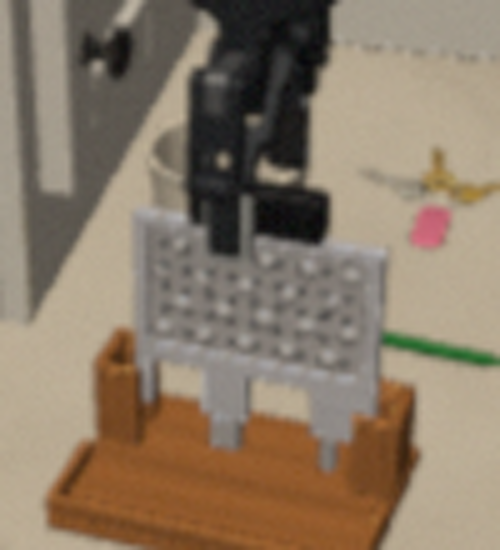

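Fingers straddle the bar, with the finger at crop column 225 and the bar spanning 190–328. I'll close, wait, and read.

Request:
{"op": "move_arm", "data": {
  "plan": [0,0,0,0,0,0,0,0,0,0,0,0,0,0,0,0,0,0,0,0,0,0,0,0,0,0,0,0,0,0,0,0,0,0,0,0,0,0,0,0,0,0,0,0,0,0,0,0],
  "grip": 5
}}

```text
time_s: 4.1
eef_pos: [0.4837, -0.1811, 0.1436]
eef_rot: [0.0, 0.044, 0.999, -0.0]
wrist_force: [-0.2, -0.2, 3.6]
opening: 0.156
grasp_force: 59.1
```

Run:
```python
from h import *
s=cam('side')
o=ctrl.get_obs(); print(o['time_s'],o['eef_pos'],o['opening'],o['grasp_force'],o['wrist_force'],o['torque'])
print(proj(s,[.4845,-.135,.165]),proj(s,[.4845,-.181,.16]))
m=s['pixels'].astype(int); print([ (proj(s,[.4845+d*.996,-.181-d*.087,.16])) for d in(-.035,.035)])
```

```text
4.15 [ 0.48367891 -0.18109833  0.14354799] 0.1491272784848445 59.155433177948 [-0.04859046  0.39657144  4.68810462] [-0.02998196  0.02536033  0.00988691]
(np.float64(297.3603306600626), np.float64(159.2348590808772)) (np.float64(301.66945064171784), np.float64(151.2666240116634))
[(np.float64(315.5547035640272), np.float64(153.6319198091336)), (np.float64(288.0591254049858), np.float64(148.94816101608325))]
```

Request:
{"op": "move_arm", "data": {
  "plan": [0,0,0.3,0,0,0,0,0,0.7,0,0,0,0,0,1.1,0,0,0,0,0,1.5,0,0,0,0,0,1.5,0,0,0,0,0,1.5,0,0,0]
}}

```text
time_s: 4.9
eef_pos: [0.4829, -0.1806, 0.2175]
eef_rot: [-0.001, 0.044, 0.999, 0.0]
wrist_force: [-0.4, 1.1, -2.3]
opening: 0.151
grasp_force: 58.8
```

Run:
```python
from h import *
s=cam('side');t=cam('top')
o=ctrl.get_obs(); print(o['time_s'],o['eef_pos'],o['opening'],o['grasp_force'],o['wrist_force'],o['torque'])
b=cv2.resize(s['pixels'][90:230,240:360],None,fx=4,fy=4,interpolation=cv2.INTER_CUBIC)
a=cv2.resize(t['pixels'][155:295,300:380],None,fx=4,fy=4,interpolation=cv2.INTER_CUBIC)
cv2.imwrite('pics/z5.png',np.hstack([b,a])[:,:,::-1])
```

```text
5.0 [ 0.48278039 -0.1804883   0.21705974] 0.15047343112695372 58.80444824695587 [ 0.50573037  0.86998393 -3.0463235 ] [-0.01628254 -0.0258677  -0.02396275]
```

View pics/z5.png

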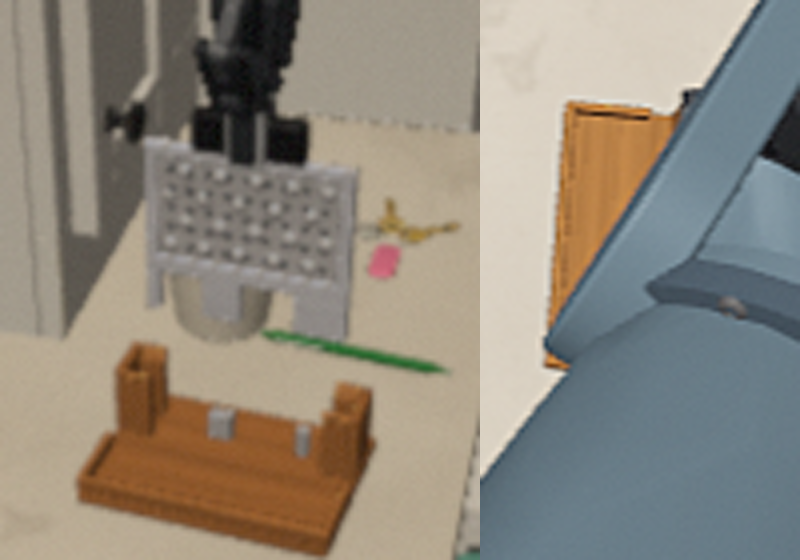

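The plate is clear of the guides. The pins show at crop (222,409) and (304,427). I'll locate the stand from their tops at z=0.032.

Run:
```python
from h import *
s=cam('side')
p=[onz(s,240+u/4,90+v/4,.032)[:2] for u,v in((222,409),(304,427))]
d=p[0]-p[1]; L=np.linalg.norm(d); d/=L
print('pins',p,'sep',L,'yaw',np.degrees(np.arctan2(d[1],d[0])))
e=np.array([np.cos(np.radians(-5)),np.sin(np.radians(-5))])
print('origin',p[0]-.014*e,p[1]+.042*e)
# compare expected
for y in(.014,-.042):
    q=np.array([.4837,-.181])+y*e; u,v=proj(s,[*q,.032]); print((u-240)*4,(v-90)*4)
```

```text
pins [array([ 0.4996329 , -0.18372813]), array([ 0.44331662, -0.17722896])] sep 0.05669005009278852 yaw -6.583087681704021
origin [ 0.48568617 -0.18250795] [ 0.4851568 -0.1808895]
224.40029205458836 410.7420792778264
306.2390001399506 427.22275648890763
```

Request:
{"op": "move_arm", "data": {
  "plan": [0,0,0,0,0,-0.18,0,0,0,0,0,-0.36,0,0,0,0,0,-0.54,0,0,0,0,0,-0.72,0,0,0,0,0,-0.9,0,0,0,0,0,-1.08,0,0,0,0,0,-1.26,0,0,0,0,0,-1.44,0,0,0,0,0,-1.571,0,0,0,0,0,-1.571]
}}

```text
time_s: 6.3
eef_pos: [0.4832, -0.1807, 0.2176]
eef_rot: [-0.001, 0.737, 0.676, -0.0]
wrist_force: [0.4, 0.6, -2.3]
opening: 0.152
grasp_force: 58.7
```

Request:
{"op": "move_arm", "data": {
  "plan": [0,0,0,0,0,-0.18,0,0,0,0,0,-0.36,0,0,0,0,0,-0.54,0,0,0,0,0,-0.72,0,0,0,0,0,-0.9,0,0,0,0,0,-1.08,0,0,0,0,0,-1.26,0,0,0,0,0,-1.44,0,0,0,0,0,-1.571,0,0,0,0,0,-1.571]
}}

```text
time_s: 7.55
eef_pos: [0.4833, -0.1808, 0.2179]
eef_rot: [-0.0, 0.999, -0.042, -0.0]
wrist_force: [-1.1, 0.0, -2.4]
opening: 0.153
grasp_force: 58.7
```

Run:
```python
from h import *
s=cam('side')
o=ctrl.get_obs(); print(o['time_s'],o['eef_pos'],o['eef_rot'],o['opening'],o['wrist_force'])
b=cv2.resize(s['pixels'][90:230,240:360],None,fx=4,fy=4,interpolation=cv2.INTER_CUBIC)
cv2.imwrite('pics/z6.png',b[:,:,::-1])
# expected plate lower corners + notch edges if centred on TCP
e=np.array([np.cos(np.radians(-5)),np.sin(np.radians(-5))]);c=np.array(o['eef_pos'][:2])
z=o['eef_pos'][2]+.016
for y,h in((.065,-.013),(-.065,-.013),(.065,-.128),(-.065,-.128)):
    u,v=proj(s,[*(c+y*e),z+h]); print(round((u-240)*4),round((v-90)*4))
```

```text
7.6 [ 0.48333444 -0.18083596  0.21796197] [-1.74006336e-04  9.99125681e-01 -4.18064419e-02 -2.55778669e-04] 0.15182920665554048 [-0.64251244 -0.54509055 -1.86385154]
146 138
359 171
150 303
348 339
```

View pics/z6.png

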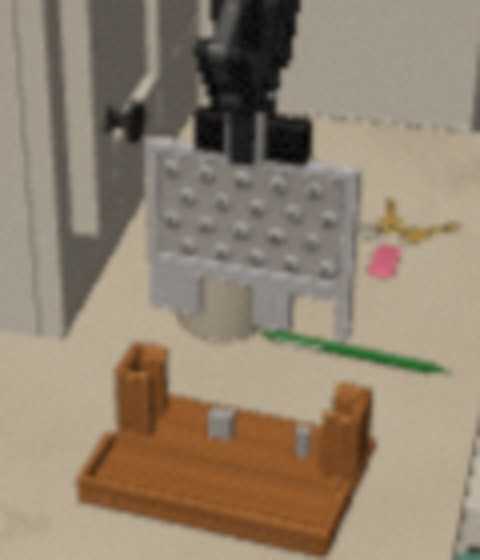

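Now the coarse face is towards the tray. The wide notch (crop 200–255) is over the wide pin and the edges are where predicted. I'll lower most of the way, with small corrections.

Request:
{"op": "move_arm", "data": {
  "plan": [0.03,-0.01,-0.2,0,0,0,0.03,-0.01,-0.5,0,0,0,0.03,-0.01,-0.8,0,0,0,0.03,-0.01,-1.0,0,0,0,0.03,-0.01,-1.2,0,0,0,0.03,-0.01,-1.4,0,0,0,0.03,-0.01,-1.55,0,0,0,0.03,-0.01,-1.55,0,0,0]
}}

```text
time_s: 8.6
eef_pos: [0.4846, -0.1812, 0.1401]
eef_rot: [-0.0, 0.999, -0.044, -0.001]
wrist_force: [0.3, 0.3, -2.7]
opening: 0.154
grasp_force: 58.6
```

Already below the riding height with no contact force, so the pins are in the notches.

Request:
{"op": "move_arm", "data": {
  "plan": [0,0,-0.1,0,0,0,0,0,-0.2,0,0,0,0,0,-0.28,0,0,0,0,0,-0.31,0,0,0,0,0,-0.31,0,0,0]
}}

```text
time_s: 9.22
eef_pos: [0.485, -0.1814, 0.1252]
eef_rot: [-0.0, 0.999, -0.044, -0.0]
wrist_force: [0.3, 0.2, -2.8]
opening: 0.153
grasp_force: 58.6
```

About 1.5 mm above home. I'll release and let it settle.

Request:
{"op": "move_arm", "data": {
  "plan": [0,0,-0.02,0,0,0,0,0,-0.02,0,0,0,0,0,-0.02,0,0,0,0,0,-0.02,0,0,0,0,0,-0.02,0,0,0,0,0,-0.02,0,0,0,0,0,-0.02,0,0,0,0,0,-0.02,0,0,0],
  "grip": 85
}}

```text
time_s: 10.22
eef_pos: [0.485, -0.1814, 0.1243]
eef_rot: [0.0, 0.999, -0.044, -0.0]
wrist_force: [-0.1, -0.4, 0.4]
opening: 0.997
grasp_force: 0.0
```

Request:
{"op": "move_arm", "data": {
  "plan": [0,0,0.3,0,0,0,0,0,0.8,0,0,0,0,0,1.4,0,0,0,0,0,2.0,0,0,0,0,0.8,2.4,0,0,0,0,1.8,2.4,0,0,0,0,2.8,2.4,0,0,0,0,3.6,2.4,0,0,0,0,3.6,2.4,0,0,0,0,3.6,2.4,0,0,0]
}}

```text
time_s: 11.48
eef_pos: [0.4852, -0.0019, 0.2451]
eef_rot: [0.0, 0.999, -0.044, 0.001]
wrist_force: [0.0, 0.9, 0.1]
opening: 0.994
grasp_force: 0.0
```

Run:
```python
from h import *
s=cam('side');t=cam('top')
o=ctrl.get_obs(); print(o['time_s'],o['eef_pos'],o['opening'],o['wrist_force'])
b=cv2.resize(s['pixels'][110:230,240:360],None,fx=4,fy=4,interpolation=cv2.INTER_CUBIC)
a=cv2.resize(t['pixels'][155:275,300:380],None,fx=4,fy=4,interpolation=cv2.INTER_CUBIC)
cv2.imwrite('pics/z7.png',np.hstack([b,a])[:,:,::-1])
print('bar expected home',[proj(s,[.485,-.1815,z]) for z in(.14,.16)])
m=(s['pixels'].max(2)<45).astype(np.uint8);m[:142]=0;m[185:]=0;m[:,:280]=0;m[:,322:]=0
q=max(cv2.findContours(m,0,1)[0],key=cv2.contourArea);print(cv2.minAreaRect(q))
```

```text
11.575 [ 0.48519336 -0.00251076  0.24467677] 0.9911430710831266 [-0.39826142 -0.55682929 -0.19071069]
bar expected home [(np.float64(301.380827047047), np.float64(158.21958064131263)), (np.float64(301.513786082154), np.float64(151.1393368705839))]
((301.4864807128906, 158.08108520507812), (26.303836822509766, 9.535140991210938), 9.462322235107422)
```

View pics/z7.png

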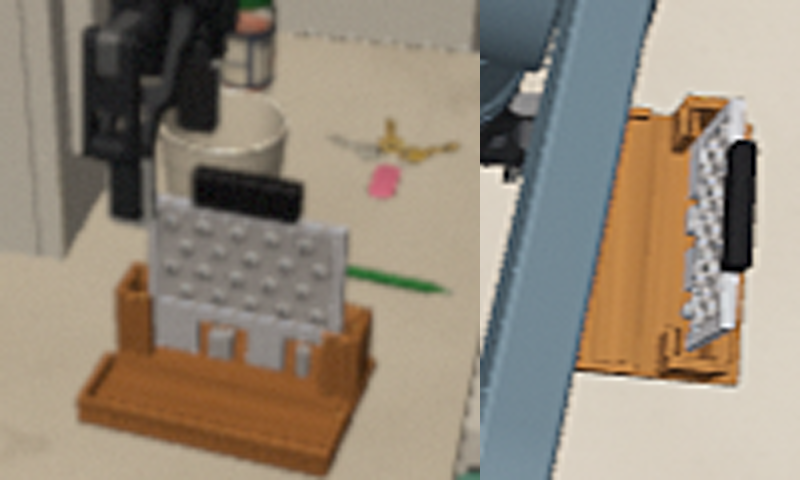

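The plate is home over both pins with the coarse face towards the tray. The bar is at side (301.5,158.1) against (301.4,158.2) expected, and the gripper is clear.

```bash
python3 -c "
from bench import ctrl
print(ctrl.hand_in())"
```

```text
the job is handed in; nothing more can be done
None
```

I took out the reversed plate, turned it round and seated it again. The last images show it fully home on both pins with its coarse face towards the tray. The other plate was never touched, and the job is handed in (no verdict was returned).

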